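# Load the cup drying box and set its fan

### The job

Load the drying box with every handleless tea cup: pull the fan lever right back to its stop (the end nearest the robot), draw the bolt fully back, raise the lid to about upright, and stand all the cups upright on the chamber floor. Then shut the lid, push the bolt fully home through its keeper, and last of all set the fan lever in line with the brass index. Never raise the lid with the fan on or the bolt forward, and leave the index and the other things on the bench where they are.

Things in the scene. Friction and masses are not known exactly. Their poses are not given: they have to be found in the camera images.
- dryer: drying box, a fixed grey sheet-metal box 255 mm deep (x) by 290 mm wide (y) by 90 mm high, turned up to 0.12 rad on the bench. Origin on the bench under its middle; x points away from the robot, y to the left. Its front 90 mm (x -0.1275 to -0.0375) is a solid deck that carries the bolt; behind it is the open chamber under the lid. A low blue blower stands behind it (under 75 mm high)
- chamber_floor (a point): centre of the chamber floor, 20 mm above the bench, axes as the box's. The chamber is 159 mm in x (half on either side of this point), 278 mm in y, 70 mm deep, with 6 mm walls
- lid (a joint): angle of the bare aluminium lid, rad: 0 shut, grows as it opens upward to 1.75. Its hinge axis runs along the box's y at x = 0.1275, z = 0.09 in the box's frame (far upper edge); the lid is 165 mm from hinge to front edge, 290 mm wide, 10 mm thick, 350 g, and a stiff hinge (0.5 N m friction) keeps it where it is left
- lid_grip (a point): centre of the lid's handle, a black disc 28 mm across and 14 mm thick standing on edge on a short stem (flat faces to the box's +y and -y), 143 mm from the hinge axis towards the front edge, 40 mm above the lid's underside, 40 mm left of the middle. Held by its two faces from above it can pivot between the fingers as the lid turns; axes turn with the lid
- bolt (a joint): slide of the steel bolt on the deck along the box's +x, m: 0 fully drawn back towards the robot, 0.04 fully home in the keeper (a steel staple on the lid); friction 2 N, stays where it is left
- bolt_knob (a point): on the axis of the bolt's upright knob, 16 mm in diameter, its top 44 mm above the deck; this point is 28 mm above the deck (118 mm above the bench). The knob is 60 mm right of the box's middle; a guide block 26 mm high and 36 mm wide stands ahead of it, just before the lid's front edge, 10 mm from the knob when the bolt is home
- control: fan control, fixed grey block 130 mm (x) by 70 mm (y) by 50 mm high, left of the drying box, turned up to 0.15 rad; origin on the bench under its middle
- lever_pivot (a point): pivot of the fan lever, 60 mm above the bench over the middle of the control; axes as the control's, the hinge axis is its y
- fan_lever (a joint): angle of the fan lever, rad: 0 at its stop (fan off, leaning 0.8 rad from the vertical towards the robot, -x), grows as it swings away from the robot (vertical at 0.8) to 1.6; stays where it is left, 0.25 N m friction
- lever_knob (a point): centre of the lever's black disc knob, 28 mm across, 16 mm thick, flat faces to the control's +y and -y, 100 mm from the pivot; axes turn with the lever
- index (a joint): angle of the brass index, a thin pointer with a ball tip on the same axis as the lever, read on the same scale: the lever is in line with it when the two angles are equal (within 0.08 rad). Between 0.5 and 1.3; not to be touched
- index_tip (a point): centre of the index's 14 mm ball tip, 62 mm from the pivot axis and 21 mm to the right of the lever; axes turn with the index
- cup1: handleless white tea cup, open at the top, 52 mm across the rim and 45 mm high, 90 g, narrowing a little towards the foot; origin at the centre of its underside, z up out of its mouth. Two to four such cups are present (absent ones read None from the start)
- cup2: handleless white tea cup, open at the top, 52 mm across the rim and 45 mm high, 90 g, narrowing a little towards the foot; origin at the centre of its underside, z up out of its mouth. Two to four such cups are present (absent ones read None from the start)
- cup3: handleless white tea cup, open at the top, 52 mm across the rim and 45 mm high, 90 g, narrowing a little towards the foot; origin at the centre of its underside, z up out of its mouth. Two to four such cups are present (absent ones read None from the start)
- cup4: handleless white tea cup, open at the top, 52 mm across the rim and 45 mm high, 90 g, narrowing a little towards the foot; origin at the centre of its underside, z up out of its mouth. Two to four such cups are present (absent ones read None from the start)
- jar: small amber glass jar with a steel lid, 38 mm across, 55 mm high, among the cups; origin under its centre; to be left
- mug: white mug with a handle, 72 mm across, 80 mm high; origin under its centre; to be left
- bowl: white bowl 110 mm across, 45 mm high; origin under its centre; to be left
- teapot: white teapot about 110 mm across, 94 mm high, spout and handle reach 90 mm from the middle; origin under its centre; to be left
- brush: hand brush, about 200 mm long, lying flat on the bench between the robot and the drying box; to be left

How it is judged:
By the outcome, as a careful person would: the job done as asked, in the order asked, and still so for the second after the job is handed in, with the robot touching nothing.
Of cup1, cup2, cup3, cup4 only 2 to 4 are there at a start; the rules pass over those that are not, and their reading is None.
At some moment in a run one of cup1, cup2, cup3, cup4 may be knocked a few centimetres aside while the robot is not near it.
It also fails if it takes over 210 s, if anything falls off the work surface, if the arm or the gripper's body presses on something with over 40 N, if the wrist force passes 120 N, or if a joint passes its speed limit or range.

### The arm

A 6-joint arm with a two-finger parallel gripper is mounted at the origin on the work surface. World frame = base frame: x ahead of the robot, y to its left, z up, the work surface at z = 0. Lengths are in m, angles in rad, forces in N, time in s.
With the tool pointing down it reaches from about 0.375 to 0.75 m from the base axis. Payload 9 kg.
Tool frame: the origin (TCP) lies on the centre line of the jaws, within the pads' length; the fingertips stand 14 mm ahead of it and the grasp point (between the pads) lies 5 mm behind it (manip.tip_reach is the distance from the TCP to the fingertips, in m); z points along the fingers, y is the line along which they close (so a half turn about z gives the same grasp; the last joint's range is limited). The gripper opens to 85 mm and grips with 20 to 120 N. Pads are 22 mm wide; open, the fingers measure 114 mm over their backs; the gripper's body (76 mm by 85 mm) begins 54 mm behind the grasp point. The pads swing forward as they close: fully open they stand 13 mm farther back than shut.
Start: joints at [-1.543, 0.104, 0.097, 1.564, 0, 1.353], TCP at [0.146, -0.582, 0.245] pointing down, gripper open.
Joint ranges: [-2.99, 2.99], [-0.84, 1.86], [-1.1, 1.16], [-1.84, 2.11], [-1.51, 1.56], [-3.14, 3.14]. Speed limits (rad/s): [2.22, 2.22, 2.57, 3.14, 3.14, 3.14].

### API

Orientations are given as [roll, pitch, yaw] about the fixed x, y, z axes, in that order (R = Rz(yaw) Ry(pitch) Rx(roll)).
In Python, from station import manip gives the robot as it stands.
- The arm moves only by the tool send_rows, never from a script. Its argument "increments" is one flat list of numbers, 6 for each row, row after row: the shift along the tool's x, y, z in cm, then the turn, a rotation vector about the tool's x, y, z in degrees. In form: [x, y, z, ax, ay, az, x, y, z, ax, ay, az, ...]. A call has 1 to 8 rows; each row is the pose to reach, as a shift and turn from the pose commanded when the call began, along the tool's axes at that moment; what a row does not reach only later rows make up. A row lasts 1/8 s, in which the tool goes at most 62.5 mm and 10.7 degrees, less where a joint would pass 70% of its speed; a pose out of reach is approached as far as the arm can. A call with a gripper value outside its range is refused whole. "claw" is the finger opening in cm, from 0 to 8.54, set as the call begins (left out, the last holds). The fingers move at their own pace and stop on an object; "squeeze" is the grip in N (left out, the last holds). Time passes only in rows, so rows that repeat a pose let the fingers close. It gives the time, the measured TCP pose, the force, the opening and the grip force at its end, in the units of the state.
- manip.get_obs(): the state, without advancing time (a new reading comes with each control period).
- manip.get_image(name): name is "scene" or "top" or "wrist"; returns a dict with "pixels" (400x640x3 uint8, red, green, blue), "vfov" (degrees; the focal length in pixels is half the picture's height over the tangent of half this angle, whatever the lens; pixels are square), "cx", "cy" (the principal point, pixels), "T" (4x4, takes a point from camera to world coordinates); the wrist camera has in their place "tool_from_camera" (4x4, takes a point from camera to tool coordinates, whose origin is the TCP and whose axes are the flange's). Camera axes: x right, y up, looking along -z (the intrinsics and any distortion apply to the point x, -y, -z); pixel columns grow to the right and rows downward; lengths in m; the calibration is good to about 2 mm. The wrist camera is an equidistant fisheye: a pixel r from the principal point sees the ray r / f radians off the axis. A picture is of the moment at which its call begins: read the wrist's pose just before it. There is no depth.
- manip.sign_off(): hands the job in; it is judged then, once.
The state is a dict: "clock": time; "joint_pos": joint angles; "dq": joint speeds; "joint_efforts": joint torques, N m; "position": TCP position; "tcp_rot": TCP orientation; "ft_force": force on the tool from outside, world axes, zero at the start; "ft_torque": the same for the moment, N m; "width": opening from 0.0 (shut) to 1.0 (fully open); "finger_force": force on a finger pad.
Only numpy, scipy, OpenCV 4.12 (cv2) and the standard library are available. Lean on these libraries where they do the work, as an engineer would, in place of code of your own. Each camera call takes 0.05 s, during which the arm holds its last target. There are 200 camera calls.

## Working session

There is one attempt and no reset: what is moved stays moved. The work goes in short steps, Python scripts to look and compute and a tool call to move; the robot and the scene stay as the last step left them, time stands still between calls to the robot, and variables do not carry over. Pictures are saved under pics/ and viewed, at most 14 in all, crops included, and the job is handed in when it is done.

Besides the shell and the picture viewer there is one more tool, called after "Request:" as name(argument=value, ...) on one line, values as JSON. send_rows: Moves the arm, as the interface text tells. Its arguments: {"type":"object","properties":{"increments":{"type":"array"},"claw":{"type":"number"},"squeeze":{"type":"number"}},"required":["increments"]}

```bash
mkdir -p pics; ls
cat > h.py <<'E'
import numpy as np, cv2
from station import manip
from scipy.spatial.transform import Rotation as R
def grab(n,f=None):
    o=manip.get_obs(); im=manip.get_image(n); im['obs']=o
    if f: cv2.imwrite('pics/'+f,im['pixels'][:,:,::-1])
    return im
def camT(im):
    if 'T' in im: return np.array(im['T'])
    o=im['obs']; T=np.eye(4); T[:3,:3]=R.from_euler('xyz',o['tcp_rot']).as_matrix(); T[:3,3]=o['position']
    return T@np.array(im['tool_from_camera'])
def ray(im,u,v):
    f=200/np.tan(np.radians(im['vfov'])/2); T=camT(im)
    x=(u-im['cx']);y=(v-im['cy'])
    if 'T' in im: d=np.array([x/f,-y/f,-1])
    else:
        r=np.hypot(x,y)+1e-9; t=r/f; d=np.array([np.sin(t)*x/r,-np.sin(t)*y/r,-np.cos(t)])
    d=T[:3,:3]@d; return T[:3,3],d/np.linalg.norm(d)
def onz(im,u,v,z):
    p,d=ray(im,u,v); return p+d*(z-p[2])/d[2]
def proj(im,P):
    f=200/np.tan(np.radians(im['vfov'])/2); T=camT(im)
    c=T[:3,:3].T@(np.array(P)-T[:3,3]); x,y,z=c[0],-c[1],-c[2]
    return np.array([im['cx']+f*x/z,im['cy']+f*y/z])
def tri(rs):
    A=0;b=0
    for p,d in rs:
        M=np.eye(3)-np.outer(d,d);A=A+M;b=b+M@p
    return np.linalg.solve(A,b)
E
python3 - <<'E'
from h import *
print(manip.get_obs(), manip.tip_reach)
for n in ['scene','top']:
    im=grab(n,n+'0.png'); print(n,{k:v for k,v in im.items() if k not in('pixels','obs')})
E
```

```text
pics
{'clock': 0.0, 'joint_pos': array([-1.54268782e+00,  1.04695548e-01,  9.64899730e-02,  1.56387277e+00,
        5.27387806e-06,  1.35309908e+00]), 'dq': array([ 0.00082818, -0.00171782, -0.00104371, -0.00167019,  0.00103534,
        0.00020365]), 'joint_efforts': array([-5.23960250e-05, -5.56934524e+01,  5.03645182e+01,  1.71501719e-02,
       -4.19066373e-04,  4.98113593e-06]), 'position': array([ 0.14600665, -0.58166013,  0.24453589]), 'tcp_rot': array([-3.14034204e+00, -2.82041351e-04,  2.45805583e-01]), 'ft_force': array([ 0.7068706 ,  0.25446578, -0.02634062]), 'ft_torque': array([ 0.00946374, -0.01349654,  0.0052242 ]), 'finger_force': 0.0, 'width': 1.0018379855174315} 0.014
scene {'vfov': 56.92869940752442, 'cx': 320.4003554397599, 'cy': 200.0996756969513, 'T': array([[ 0.21742864, -0.81619018,  0.53531148,  1.02032829],
       [ 0.97606694,  0.17942016, -0.12288908, -0.20315074],
       [ 0.00425519,  0.54921944,  0.83566734,  0.90125023],
       [ 0.        ,  0.        ,  0.        ,  1.        ]])}
top {'vfov': 48.061678549824734, 'cx': 316.6689308618935, 'cy': 199.87207547792542, 'T': array([[ 0.01029636,  0.98838849, -0.15159874,  0.305757  ],
       [-0.99976592,  0.00729044, -0.02037061, -0.09894105],
       [-0.01902885,  0.151773  ,  0.98823219,  1.50559184],
       [ 0.        ,  0.        ,  0.        ,  1.        ]])}
```

View pics/top0.png

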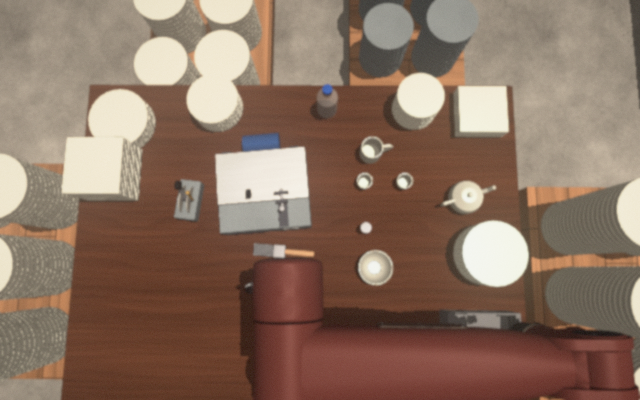

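View pics/scene0.png

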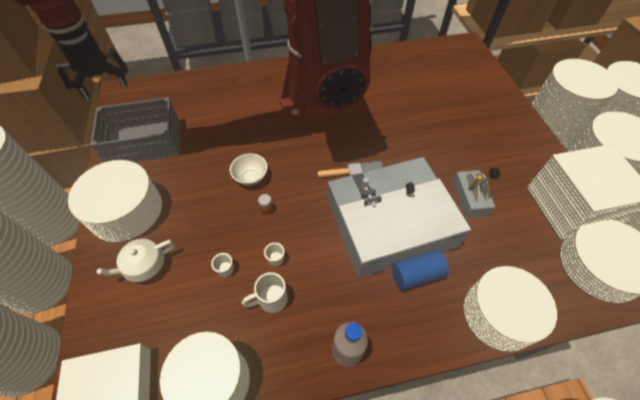

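The top view shows the box at (263,190), the control at (187,200), and two cups at (364,181) and (404,181). The jar is at (366,228), the mug at (371,150), and the brush lies in front of the box. The scene view confirms there are only two cups, at (223,265) and (274,254).

Run:
```python
from h import *
a=cv2.imread('pics/top0.png')[130:240,170:320]; cv2.imwrite('pics/c1.png',cv2.resize(a,None,fx=5,fy=5,interpolation=cv2.INTER_CUBIC))
a=cv2.imread('pics/scene0.png')[150:290,320:510]; cv2.imwrite('pics/c2.png',cv2.resize(a,None,fx=4.2,fy=4.2,interpolation=cv2.INTER_CUBIC))
```

```text
(no output)
```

View pics/c1.png

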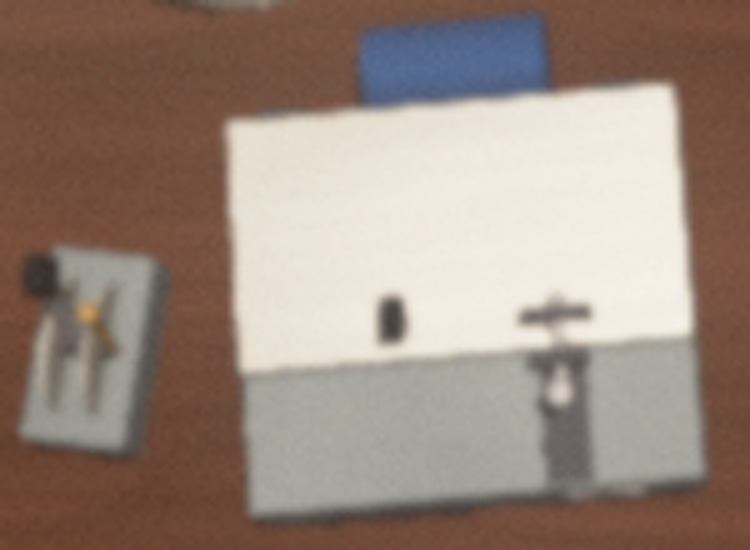

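View pics/c2.png

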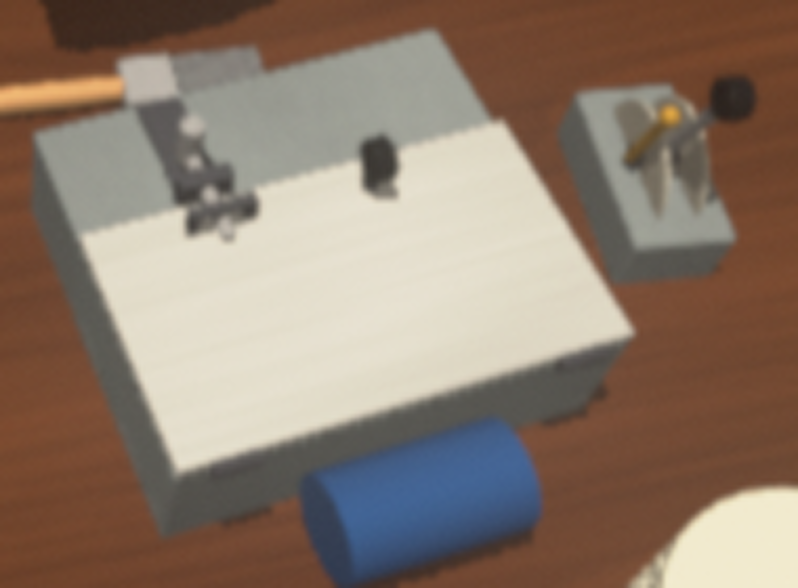

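```bash
cat >> h.py <<'E'
class F: pass
def load(n):
    import pickle; return pickle.load(open('pics/%s.pkl'%n,'rb'))
E
python3 - <<'E'
from h import *
import pickle
T=grab('top');S=grab('scene')
pickle.dump((T,S),open('pics/ts.pkl','wb'))
t=lambda u,v:(u/5+170-.4,v/5+130-.4)
s=lambda u,v:(u/4.2+320-.4,v/4.2+150-.4)
def show(n,a,b):
    p=tri([ray(T,*t(*a)),ray(S,*s(*b))]); print(n,p.round(4),(proj(T,p)-t(*a)).round(1),(proj(S,p)-s(*b)).round(1)); return p
show('lidFarL',(227,121),(632,333));show('lidFarR',(672,85),(176,471));show('lidNearR',(692,337),(80,234));show('lidNearL',(241,373),(505,121))
show('deckL',(251,517),(433,30));show('deckR',(706,480),(35,133))
show('handle',(391,318),(379,162));show('knob',(559,378),(192,127));show('lever',(41,274),(733,98));show('index',(88,313),(671,115))
for n,a in dict(FL=(227,121),FR=(672,85),NR=(692,337),NL=(241,373)).items(): print(n,onz(T,*t(*a),.1).round(4))
for n,a in dict(DL=(251,517),DR=(706,480)).items(): print(n,onz(T,*t(*a),.09).round(4))
for n,a in dict(a=(55,245),b=(163,258),c=(132,452),d=(22,437)).items(): print('ctl',n,onz(T,*t(*a),.05).round(4))
# cups: white blobs
im=T['pixels'].astype(int); m=((im.min(2)>120)).astype(np.uint8)
n,l,st,c=cv2.connectedComponentsWithStats(m)
for i in range(1,n):
    if 330<c[i][0]<510 and 130<c[i][1]<290 and st[i,4]>20: print(st[i],c[i],onz(T,*c[i],.045).round(4))
E
```

```text
lidFarL [0.6696 0.26   0.0987] [0.3 0.1] [0.4 0. ]
lidFarR [ 0.6957 -0.0277  0.0978] [0.2 0.1] [ 0.3 -0. ]
lidNearR [ 0.5309 -0.0422  0.0968] [0. 0.] [ 0. -0.]
lidNearL [0.506  0.2461 0.0974] [-0.4 -0.2] [-0.5  0. ]
deckL [0.4147 0.2372 0.0844] [0.1 0.1] [ 0.2 -0. ]
deckR [ 0.4411 -0.0507  0.0846] [-0.4 -0.1] [-0.4  0. ]
handle [0.5368 0.1447 0.1251] [0.2 0.1] [ 0.3 -0. ]
knob [0.4974 0.0361 0.1406] [0.5 0.1] [ 0.6 -0. ]
lever [0.5576 0.3565 0.1566] [0.1 0.1] [ 0.2 -0. ]
index [0.5396 0.3377 0.1215] [-0.1 -0. ] [-0.1  0. ]
FL [0.6698 0.2606 0.1   ]
FR [ 0.6952 -0.0272  0.1   ]
NR [ 0.5304 -0.0423  0.1   ]
NL [0.5051 0.2443 0.1   ]
DL [0.4144 0.2363 0.09  ]
DR [ 0.4404 -0.052   0.09  ]
ctl a [0.5973 0.3846 0.05  ]
ctl b [0.589  0.3119 0.05  ]
ctl c [0.4594 0.326  0.05  ]
ctl d [0.4687 0.3992 0.05  ]
[361 137  31  22 303] [372.42574257 148.31353135] [ 0.7057 -0.2536  0.045 ]
[357 173  16  16 175] [363.76571429 180.69142857] [ 0.5952 -0.2241  0.045 ]
[397 172  16  17 170] [403.8        180.72352941] [ 0.596  -0.3561  0.045 ]
[443 181  47  31 838] [467.01073986 195.96897375] [ 0.5464 -0.5616  0.045 ]
[ 461  220   68   67 3583] [494.4836729  253.19536701] [ 0.3608 -0.6418  0.045 ]
[361 222  11  11 102] [365.81372549 227.1372549 ] [ 0.4411 -0.2299  0.045 ]
[358 250  35  35 959] [375.10531804 267.13138686] [ 0.3126 -0.2589  0.045 ]
```

```bash
cat >> h.py <<'E'
def rows(*tg):
    "world targets (x,y,z,yaw) tool down -> row from present pose"
    o=manip.get_obs(); R0=R.from_euler('xyz',o['tcp_rot']); p0=np.array(o['position'])
    print('now',round(o['clock'],2),p0.round(4),np.round(o['tcp_rot'],3),'F',np.round(o['ft_force'],1),'w',round(o['width'],3),'ff',round(o['finger_force'],1))
    for x,y,z,w in tg:
        d=R0.inv().apply(np.array([x,y,z])-p0)*100
        r=(R0.inv()*R.from_euler('xyz',[np.pi,0,w])).as_rotvec(degrees=True)
        print(d.round(2),r.round(1))
    return o
B=np.array([.5553,.1046]); BY=.090
C=np.array([.5286,.3554]); CY=-.111
def loc(c,w,x,y): return c+np.array([x*np.cos(w)-y*np.sin(w),x*np.sin(w)+y*np.cos(w)])
def box(x,y): return loc(B,BY,x,y)
def lev(a,y=.0045,r=.1):
    p=loc(C,CY,r*np.sin(a-.8),y); return np.array([*p,.06+r*np.cos(a-.8)])
E
python3 - <<'E'
from h import *
rows((.45,-.2,.32,1.4),(.5576,.3565,.24,np.pi-.111))
print(lev(1.09),lev(0),lev(1.0),box(-.0155,.04),box(-.0638,-.06))
E
```

```text
now 0.2 [ 0.146  -0.5818  0.2449] [-3.141 -0.     0.246] F [-0.1 -0.6  0.3] w 0.998 ff 0.0
[ 38.78 -29.64  -7.49] [ -0.   -0.  -66.1]
[ 62.75 -80.99   0.55] [ 0.000e+00 -1.000e-01 -1.596e+02]
[0.55751772 0.35670475 0.15582439] [0.45780434 0.36781862 0.12967067] [0.54884314 0.3576716  0.15800666] [0.53626759 0.14304499] [0.49715093 0.03910858]
```

Request:
send_rows(increments=[10,-7,-7.5,0,0,-10,20,-15,-7.5,0,0,-20,30,-23,-7.5,0,0,-30,38.8,-29.6,-7.5,0,0,-40,38.8,-29.6,-7.5,0,0,-50,38.8,-29.6,-7.5,0,0,-60,38.8,-29.6,-7.5,0,0,-66], claw=8.5, squeeze=40)

```text
clock: 1.08
position: [0.4127, -0.2476, 0.316]
tcp_rot: [3.141, 0.0, 1.402]
ft_force: [0.0, -0.4, 0.2]
width: 0.991
finger_force: 0.0
```

Run:
```python
from h import *
rows((.5,.1,.32,2.4),(.5576,.3565,.22,np.pi-.111))
```

```text
now 1.07 [ 0.4127 -0.2476  0.316 ] [3.141 0.    1.402] F [ 0.  -0.4  0.2] w 0.991 ff 0.0
[35.73  2.77 -0.41] [  0.    0.  -57.2]
[61.99  4.13  9.58] [  0.    0.  -93.3]
```

Request:
send_rows(increments=[6,0,-0.5,0,0,-10,12,1,-0.5,0,0,-20,18,2,-0.5,0,0,-30,24,2.5,-0.5,0,0,-40,30,2.8,-0.5,0,0,-50,36,2.8,-0.5,0,0,-57,42,3,-0.5,0,0,-67,48,3,-0.5,0,0,-77])

```text
clock: 2.08
position: [0.524, 0.2205, 0.3207]
tcp_rot: [-3.142, 0.0, 2.747]
ft_force: [1.3, -0.4, 0.6]
width: 0.996
finger_force: 0.0
```

Run:
```python
from h import *
rows((.5576,.3565,.24,np.pi-.111))
```

```text
now 2.08 [0.524  0.2205 0.3207] [-3.142  0.     2.747] F [ 1.3 -0.4  0.6] w 0.996 ff 0.0
[ 2.13 13.85  8.07] [ -0.    0.  -16.2]
```

Request:
send_rows(increments=[1,5,3,0,0,-8,2.1,10,6,0,0,-16,2.1,13.9,8,0,0,-16,2.1,13.9,8,0,0,-16,2.1,13.9,8,0,0,-16], claw=5)

```text
clock: 2.7
position: [0.5587, 0.3543, 0.2409]
tcp_rot: [-3.141, -0.0, 3.021]
ft_force: [-0.5, 0.1, 1.4]
width: 0.585
finger_force: 0.0
```

Run:
```python
from h import *
im=grab('wrist','w1.png'); print({k:v for k,v in im.items() if k not in('pixels','obs')})
rows((.5576,.3565,.163,np.pi-.111))
```

```text
{'vfov': 65.70646984690485, 'cx': 322.97615836745194, 'cy': 201.52482277017387, 'tool_from_camera': array([[ 1.27180887e-03,  9.65268932e-01,  2.61255183e-01,
         6.75562425e-02],
       [ 9.99999155e-01, -1.29786843e-03, -7.27860042e-05,
        -9.11547065e-04],
       [ 2.68816787e-04,  2.61255055e-01, -9.65269767e-01,
        -1.28843531e-01],
       [ 0.00000000e+00,  0.00000000e+00,  0.00000000e+00,
         1.00000000e+00]])}
now 2.75 [0.5589 0.354  0.2417] [3.141e+00 1.000e-03 3.020e+00] F [ 0.3 -0.5  0.1] w 0.587 ff 0.0
[0.17 0.23 7.87] [ 0.   0.1 -0.6]
```

View pics/w1.png

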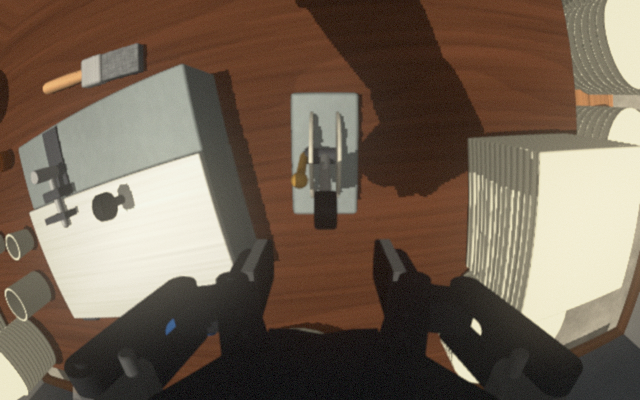

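The wrist view shows the lever knob at (325,210), centred between the fingers, and the brass ball at about (298,182). The bolt knob is at (37,178) and the lid handle disc at (105,206).

Run:
```python
from h import *
import pickle
T,S=load('ts')
W=grab('wrist')
t=lambda u,v:(u/5+170-.4,v/5+130-.4)
s=lambda u,v:(u/4.2+320-.4,v/4.2+150-.4)
def gold(im,box):
    x0,y0,x1,y1=box;a=cv2.cvtColor(im['pixels'][y0:y1,x0:x1],cv2.COLOR_RGB2HSV)
    m=(a[...,0]>14)&(a[...,0]<32)&(a[...,1]>110)&(a[...,2]>90); v,u=np.nonzero(m); print('gold',len(u),u.mean()+x0,v.mean()+y0,u.min()+x0,u.max()+x0,v.min()+y0,v.max()+y0); 
    return u.mean()+x0,v.mean()+y0
gold(W,(285,145,315,195));gold(T,(180,180,200,205));gold(S,(465,165,490,195))
def ang(p):
    d=p[:2]-C; x=d@[np.cos(CY),np.sin(CY)];y=d@[-np.sin(CY),np.cos(CY)]; print(p.round(4),'x,y',x.round(4),y.round(4),'r',np.hypot(x,p[2]-.06).round(4),'ang',(.8+np.arctan2(x,p[2]-.06)).round(3))
rt=[ray(T,*t(88,313)),ray(S,*s(671,115)),ray(W,298,182)]
ang(tri(rt));ang(tri(rt[:2]));ang(tri(rt[1:]));ang(tri(rt[::2]))
rk=[ray(T,*t(41,274)),ray(S,*s(733,98))]
ang(tri(rk)); ang(tri(rk+[ray(W,325.5,210)]))
print(tri([ray(T,*t(559,380)),ray(S,*s(192,127)),ray(W,36,177)]))
rows((.5576,.3565,.163,np.pi-.111))
```

```text
gold 295 299.8101694915254 173.30847457627118 291 306 153 186
gold 9 187.33333333333334 192.55555555555554 186 189 191 194
gold 43 476.1162790697674 180.0 470 481 175 187
[0.5398 0.3362 0.1234] x,y 0.0132 -0.0178 r 0.0647 ang 1.006
[0.5396 0.3377 0.1215] x,y 0.0129 -0.0164 r 0.0628 ang 1.007
[0.5402 0.3357 0.1235] x,y 0.0137 -0.0183 r 0.065 ang 1.013
[0.5385 0.3354 0.128 ] x,y 0.012 -0.0187 r 0.0691 ang 0.975
[0.5576 0.3565 0.1566] x,y 0.0286 0.0043 r 0.1007 ang 1.088
[0.557  0.3562 0.1564] x,y 0.0281 0.0039 r 0.1004 ang 1.084
[0.49300539 0.03796787 0.13286006]
now 2.8 [0.5591 0.3539 0.2421] [3.141e+00 1.000e-03 3.020e+00] F [0.4 0.3 0.3] w 0.585 ff 0.0
[0.19 0.24 7.91] [ 0.   0.1 -0.6]
```

Request:
send_rows(increments=[0.2,0.2,3,0,0,0,0.2,0.2,6,0,0,0,0.2,0.2,7.8,0,0,0,0.2,0.2,7.8,0,0,0])

```text
clock: 3.3
position: [0.5566, 0.3561, 0.1622]
tcp_rot: [-3.141, -0.001, 3.02]
ft_force: [-0.5, -0.2, 0.1]
width: 0.584
finger_force: 0.0
```

Request:
send_rows(increments=[0,0,0,0,0,0,0,0,0,0,0,0,0,0,0,0,0,0,0,0,0,0,0,0,0,0,0,0,0,0,0,0,0,0,0,0], claw=1, squeeze=25)

```text
clock: 4.05
position: [0.5578, 0.3561, 0.1646]
tcp_rot: [-3.141, 0.002, 3.02]
ft_force: [-0.4, -5.6, 4.7]
width: 0.181
finger_force: 27.5
```

Run:
```python
from h import *
rows(*[(*(lev(a)+[0,0,.005]),np.pi-.111) for a in (.8,.5,.3,.15,0,-.05)])
```

```text
now 4.05 [0.5578 0.3561 0.1646] [-3.141e+00  2.000e-03  3.020e+00] F [-0.4 -5.6  4.7] w 0.181 ff 27.5
[ 2.9   0.03 -0.05] [-0.   0.1 -0.6]
[ 5.85 -0.    0.39] [-0.   0.1 -0.6]
[ 7.69 -0.02  1.16] [-0.   0.1 -0.6]
[ 8.95 -0.03  1.98] [-0.   0.1 -0.6]
[10.08 -0.04  2.97] [-0.   0.1 -0.6]
[10.42 -0.05  3.33] [-0.   0.1 -0.6]
```

Request:
send_rows(increments=[1.5,0,-0.1,0,0,0,2.9,0,0,0,0,0,4.4,0,0.1,0,0,0,5.9,0,0.4,0,0,0,7.7,0,1.2,0,0,0,9,0,2,0,0,0,10.1,0,3,0,0,0,10.5,0,3.4,0,0,0])

```text
clock: 5.05
position: [0.4526, 0.3684, 0.1309]
tcp_rot: [-3.139, 0.002, 3.021]
ft_force: [-5.9, -11.4, 13.2]
width: 0.176
finger_force: 36.7
```

Run:
```python
from h import *
rows((*(lev(0)+[0,0,.005]),np.pi-.111))
```

```text
now 5.05 [0.4526 0.3684 0.1309] [-3.139e+00  2.000e-03  3.021e+00] F [ -5.9 -11.4  13.2] w 0.176 ff 36.7
[-0.52  0.   -0.38] [-0.1  0.1 -0.6]
```

Request:
send_rows(increments=[0,0,0,0,0,0,0,0,0,0,0,0,0,0,0,0,0,0,0,0,-3,0,0,0,0,0,-6,0,0,0,0,0,-10,0,0,0,0,0,-10,0,0,0], claw=4.5)

```text
clock: 5.92
position: [0.4543, 0.3702, 0.2325]
tcp_rot: [3.138, 0.005, 3.021]
ft_force: [0.5, 0.4, 0.4]
width: 0.529
finger_force: 0.0
```

Run:
```python
from h import *
for n in('top','scene'):
    im=grab(n); p=im['pixels']; x0,y0,x1,y1={'top':(172,172,214,226),'scene':(440,150,520,220)}[n]
    a=p[y0:y1,x0:x1,::-1]; 
    cv2.imwrite('pics/l_%s.png'%n,cv2.resize(a,(400,int(400*(y1-y0)/(x1-x0))),interpolation=cv2.INTER_CUBIC))
    for k in (0,1.0): print(n,k,proj(im,lev(k)))
a=cv2.imread('pics/l_top.png');b=cv2.imread('pics/l_scene.png');h=max(a.shape[0],b.shape[0])
q=lambda i:cv2.copyMakeBorder(i,0,h-i.shape[0],0,0,0)
cv2.imwrite('pics/l1.png',np.hstack([q(a),q(b)]))
rows((.497,.038,.26,np.pi-.111))
```

```text
top 0 [175.26638921 217.63764072]
top 1.0 [177.21993024 187.15465459]
scene 0 [477.13997846 150.06806625]
scene 1.0 [493.30965493 169.86441985]
now 6.03 [0.453  0.3695 0.2287] [3.141 0.    3.021] F [ 0.9 -0.3 -0.1] w 0.53 ff 0.0
[ -8.36 -32.38  -3.13] [ 0.   0.  -0.6]
```

View pics/l1.png

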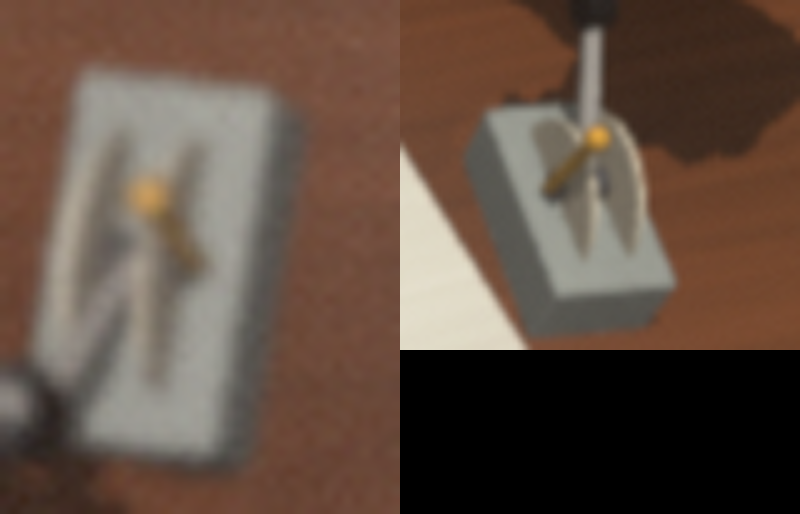

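The knob sits at about (479,152) in the scene view and (174,215) in the top view. That is close to the stop but perhaps 0.05 rad short, so I'll push it home with closed fingers.

Run:
```python
from h import *
p=lev(0)
for d in (.042,.026,.016):
    q=p[:2]+d*np.array([np.cos(CY),np.sin(CY)]); rows((*q,.23,np.pi-.111),(*q,.14,np.pi-.111))
```

```text
now 6.03 [0.453  0.3695 0.2287] [3.141 0.    3.021] F [ 0.9 -0.3 -0.1] w 0.53 ff 0.0
[-4.7  -0.07 -0.12] [ 0.   0.  -0.6]
[-4.69 -0.07  8.88] [ 0.   0.  -0.6]
now 6.03 [0.453  0.3695 0.2287] [3.141 0.    3.021] F [ 0.9 -0.3 -0.1] w 0.53 ff 0.0
[-3.1  -0.09 -0.13] [ 0.   0.  -0.6]
[-3.09 -0.09  8.87] [ 0.   0.  -0.6]
now 6.03 [0.453  0.3695 0.2287] [3.141 0.    3.021] F [ 0.9 -0.3 -0.1] w 0.53 ff 0.0
[-2.1  -0.1  -0.13] [ 0.   0.  -0.6]
[-2.09 -0.1   8.87] [ 0.   0.  -0.6]
```

Request:
send_rows(increments=[-4.7,-0.1,0,0,0,0,-4.7,-0.1,0,0,0,0,-4.7,-0.1,4,0,0,0,-4.7,-0.1,8,0,0,0,-4.7,-0.1,8.9,0,0,0,-4.7,-0.1,8.9,0,0,0,-3.9,-0.1,8.9,0,0,0,-3.1,-0.1,8.9,0,0,0], claw=0)

```text
clock: 7.02
position: [0.484, 0.365, 0.1413]
tcp_rot: [3.141, 0.003, 3.021]
ft_force: [8.0, -1.0, -6.1]
width: -0.0
finger_force: 3.9
```

Request:
send_rows(increments=[0.2,0,0,0,0,0,0.4,0,0,0,0,0,0.4,0,0,0,0,0])

```text
clock: 7.4
position: [0.482, 0.3652, 0.1408]
tcp_rot: [3.141, 0.006, 3.02]
ft_force: [14.0, -0.2, -8.2]
width: -0.004
finger_force: 7.0
```

Request:
send_rows(increments=[0.2,0,0,0,0,0,0.3,0,0,0,0,0,0.3,0,0,0,0,0])

```text
clock: 7.78
position: [0.4816, 0.3652, 0.1409]
tcp_rot: [3.14, 0.011, 3.019]
ft_force: [27.1, -1.4, -15.2]
width: -0.002
finger_force: 13.1
```

Request:
send_rows(increments=[-1.5,0,0,0,0,0,-2,0,-4,0,0,0,-2,0,-9,0,0,0,-2,0,-11,0,0,0,-2,0,-11,0,0,0], claw=5)

```text
clock: 8.4
position: [0.497, 0.3637, 0.2521]
tcp_rot: [3.14, 0.003, 3.021]
ft_force: [-0.4, -0.2, -0.4]
width: 0.583
finger_force: 0.0
```

Run:
```python
from h import *
q=box(-.066,-.0605); print(q)
rows((*q,.24,np.pi+.09))
```

```text
[0.49500477 0.03841288]
now 8.4 [0.497  0.3637 0.2521] [3.140e+00 3.000e-03 3.021e+00] F [-0.4 -0.2 -0.4] w 0.583 ff 0.0
[ -3.71 -32.32   1.16] [  0.1   0.2 -12.1]
```

Request:
send_rows(increments=[-1,-6,0,0,0,-6,-1.5,-12,0,0,0,-12,-2,-18,0,0,0,-12,-3,-24,0,0,0,-12,-3.5,-30,0.5,0,0,-12,-3.7,-32.3,1.2,0,0,-12,-3.7,-32.3,1.2,0,0,-12])

```text
clock: 9.28
position: [0.4933, 0.0369, 0.236]
tcp_rot: [3.141, -0.003, -3.056]
ft_force: [0.2, 0.3, 0.2]
width: 0.582
finger_force: 0.0
```

Run:
```python
from h import *
im=grab('wrist','w2.png')
print(proj.__name__)
q=box(-.066,-.0605)
rows((*q,.122,np.pi+.09))
```

```text
proj
now 9.32 [0.4935 0.038  0.2366] [ 3.141e+00 -2.000e-03 -3.054e+00] F [0.6 1.1 0.2] w 0.584 ff 0.0
[-0.17  0.02 11.46] [ 0.  -0.1 -0.2]
```

View pics/w2.png

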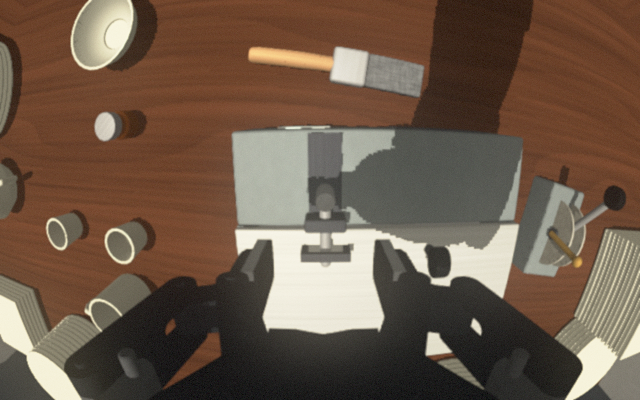

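The bolt knob top is at (324,200), centred between the fingers. The guide block is at (327,222), and the keeper at (327,254) has the bolt through it.

Run:
```python
from h import *
im=grab('wrist')
for uv in ((324,195),(324,200),(324,205)): 
    p=onz(im,*uv,.134); d=p[:2]-B; print(p, d@[np.cos(BY),np.sin(BY)], d@[-np.sin(BY),np.cos(BY)])
rows((*box(-.066,-.06),.122,np.pi+.09))
```

```text
[0.48304024 0.03737694 0.134     ] -0.07800921604648278 -0.06045638325816476
[0.48700546 0.03773229 0.134     ] -0.07402810512555463 -0.0604588598016351
[0.49100453 0.03809082 0.134     ] -0.0700129957740027 -0.060461219342577
now 9.38 [0.4938 0.0386 0.2371] [ 3.141e+00 -1.000e-03 -3.053e+00] F [-0.3  0.6 -0.1] w 0.585 ff 0.0
[-1.400e-01  1.000e-02  1.151e+01] [ 0.  -0.1 -0.1]
```

Request:
send_rows(increments=[0.2,0,4,0,0,0,0.2,0,8,0,0,0,0.2,0,11.3,0,0,0,0.2,0,11.5,0,0,0,0.2,0,11.5,0,0,0])

```text
clock: 10.0
position: [0.4926, 0.0385, 0.124]
tcp_rot: [-3.141, 0.001, -3.052]
ft_force: [-0.2, -0.2, 0.6]
width: 0.59
finger_force: 0.0
```

Request:
send_rows(increments=[0,0,0,0,0,0,0,0,0,0,0,0,0,0,0,0,0,0,0,0,0,0,0,0,0,0,0,0,0,0,0,0,0,0,0,0], claw=1, squeeze=30)

```text
clock: 10.75
position: [0.4929, 0.0383, 0.1242]
tcp_rot: [3.141, 0.002, -3.053]
ft_force: [-0.6, 3.6, 5.9]
width: 0.177
finger_force: 29.2
```

Request:
send_rows(increments=[0.8,0,0,0,0,0,1.6,0,0,0,0,0,2.4,0,0,0,0,0,3.2,0,0,0,0,0,3.8,0,0,0,0,0,4.1,0,0,0,0,0,4.3,0,0,0,0,0,4.3,0,0,0,0,0])

```text
clock: 11.75
position: [0.4548, 0.0346, 0.1244]
tcp_rot: [3.14, 0.013, -3.052]
ft_force: [29.9, 10.7, -12.7]
width: 0.174
finger_force: 29.7
```

Request:
send_rows(increments=[0.2,0,0,0,0,0,0.3,0,0,0,0,0,0.3,0,0,0,0,0])

```text
clock: 12.12
position: [0.4521, 0.0344, 0.1249]
tcp_rot: [3.14, 0.014, -3.052]
ft_force: [29.5, 9.3, -10.4]
width: 0.174
finger_force: 29.8
```

Request:
send_rows(increments=[-0.3,0,0,0,0,0,-0.3,0,0,0,0,0,-0.3,0,0,0,0,0,-0.3,0,-3,0,0,0,-0.3,0,-8,0,0,0,-0.3,0,-12,0,0,0,-0.3,0,-12,0,0,0], claw=5)

```text
clock: 13.0
position: [0.4505, 0.0337, 0.246]
tcp_rot: [-3.14, 0.005, -3.053]
ft_force: [-0.1, -0.6, -0.3]
width: 0.584
finger_force: 0.0
```

Run:
```python
from h import *
im=grab('wrist')
cv2.imwrite('pics/w3.png',im['pixels'][80:320,160:560,::-1])
q=box(-.0155,.04)
rows((*q,.24,np.pi+.09),(*q,.137,np.pi+.09))
```

```text
now 13.05 [0.4499 0.0338 0.2439] [-3.141e+00  2.000e-03 -3.053e+00] F [-0.5 -0.2 -1.3] w 0.59 ff 0.0
[-9.57 10.11  0.39] [-0.1  0.1 -0.1]
[-9.55 10.12 10.69] [-0.1  0.1 -0.1]
```

View pics/w3.png

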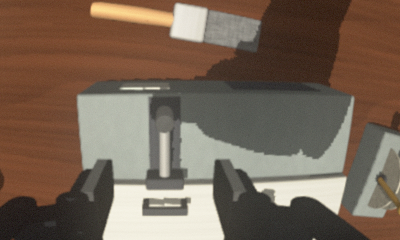

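The bolt knob is now at (324,200) in full-frame pixels, drawn back and clear of both guide and keeper. The force held at the grip-slip level, so the bolt is on its stop. Next is the lid.

Request:
send_rows(increments=[-5,5,0.4,0,0,0,-9.6,10.1,0.4,0,0,0,-9.6,10.1,0.4,0,0,0,-9.6,10.1,0.4,0,0,0], claw=4.5)

```text
clock: 13.55
position: [0.5353, 0.1435, 0.2373]
tcp_rot: [-3.141, -0.003, -3.051]
ft_force: [-0.5, -0.2, -0.0]
width: 0.527
finger_force: 0.0
```

View pics/w4.png

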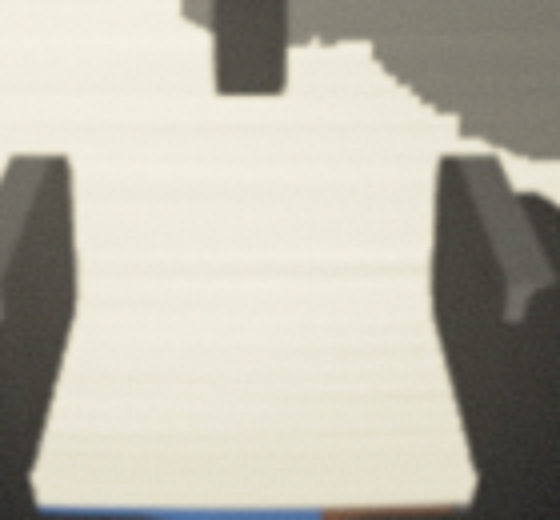

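The handle disc is at about (323,212), centred between the fingers, so I'll descend and grip it.

Request:
send_rows(increments=[-0.1,0,4,0,0,0,-0.1,0,8,0,0,0,-0.1,0,11,0,0,0,-0.1,0,11.2,0,0,0,-0.1,0,11.2,0,0,0])

```text
clock: 14.22
position: [0.5373, 0.1425, 0.1283]
tcp_rot: [-3.141, 0.001, -3.054]
ft_force: [0.4, 0.3, 0.9]
width: 0.525
finger_force: 0.0
```

Request:
send_rows(increments=[0,0,0,0,0,0,0,0,0,0,0,0,0,0,0,0,0,0,0,0,0,0,0,0,0,0,0,0,0,0,0,0,0,0,0,0], claw=0.8, squeeze=40)

```text
clock: 14.98
position: [0.5377, 0.1431, 0.1283]
tcp_rot: [-3.141, 0.002, -3.053]
ft_force: [-1.1, -2.1, 7.4]
width: 0.155
finger_force: 40.2
```

Run:
```python
from h import *
rows(*[lid(t) for t in (0,.1,.2,.3,.4,.5,.6,.7,.8,.9,1.0,1.1,1.2,1.3,1.4,1.5,1.55)])
```

```text
now 14.97 [0.5377 0.1431 0.1283] [-3.141e+00  2.000e-03 -3.053e+00] F [-1.1 -2.1  7.4] w 0.155 ff 40.2
[0.15 0.01 0.33] [-0.   0.1 -0.1]
[-0.32  0.01 -1.08] [-0.   0.1 -0.1]
[-0.94  0.01 -2.43] [-0.   0.1 -0.1]
[-1.68  0.01 -3.71] [-0.   0.1 -0.1]
[-2.55  0.01 -4.92] [-0.   0.1 -0.1]
[-3.53  0.01 -6.03] [-0.   0.1 -0.1]
[-4.62  0.01 -7.04] [-0.   0.1 -0.1]
[-5.81  0.01 -7.93] [-0.   0.1 -0.1]
[-7.08  0.01 -8.7 ] [-0.   0.1 -0.1]
[-8.41  0.01 -9.34] [-0.   0.1 -0.1]
[-9.81  0.01 -9.85] [-0.   0.1 -0.1]
[-1.125e+01  1.000e-02 -1.021e+01] [-0.   0.1 -0.1]
[-1.272e+01  1.000e-02 -1.042e+01] [-0.   0.1 -0.1]
[-1.420e+01  1.000e-02 -1.049e+01] [-0.   0.1 -0.1]
[-15.68   0.02 -10.41] [-0.   0.1 -0.1]
[-17.15   0.02 -10.18] [-0.   0.1 -0.1]
[-17.87   0.02 -10.02] [-0.   0.1 -0.1]
```

Request:
send_rows(increments=[-0.5,0,-1.4,0,0,0,-1.1,0,-2.8,0,0,0,-1.8,0,-4,0,0,0,-2.7,0,-5.2,0,0,0,-3.7,0,-6.4,0,0,0,-4.8,0,-7.4,0,0,0,-6,0,-8.3,0,0,0,-7.2,0,-9,0,0,0])

```text
clock: 15.98
position: [0.6075, 0.1496, 0.2163]
tcp_rot: [3.142, -0.005, -3.053]
ft_force: [-4.6, -2.1, -6.0]
width: 0.152
finger_force: 39.1
```

Run:
```python
from h import *
rows(*[lid(t) for t in (.8,.9,1.0,1.1,1.2,1.3,1.4,1.5,1.55)])
```

```text
now 15.97 [0.6075 0.1496 0.2163] [ 3.142 -0.005 -3.053] F [-4.6 -2.1 -6. ] w 0.152 ff 39.1
[-0.06 -0.02  0.08] [ 0.  -0.3 -0.1]
[-1.39 -0.02 -0.57] [ 0.  -0.3 -0.1]
[-2.78 -0.01 -1.08] [ 0.  -0.3 -0.1]
[-4.22 -0.01 -1.45] [ 0.  -0.3 -0.1]
[-5.69 -0.01 -1.68] [ 0.  -0.3 -0.1]
[-7.17 -0.01 -1.76] [ 0.  -0.3 -0.1]
[-8.65 -0.01 -1.69] [ 0.  -0.3 -0.1]
[-1.012e+01 -1.000e-02 -1.470e+00] [ 0.  -0.3 -0.1]
[-1.084e+01 -1.000e-02 -1.300e+00] [ 0.  -0.3 -0.1]
```

Request:
send_rows(increments=[-1.4,0,-0.6,0,0,0,-2.8,0,-1.1,0,0,0,-4.2,0,-1.5,0,0,0,-5.7,0,-1.7,0,0,0,-7.2,0,-1.8,0,0,0,-8.6,0,-1.7,0,0,0,-10.1,0,-1.5,0,0,0,-10.7,0,-1.3,0,0,0])

```text
clock: 16.98
position: [0.7151, 0.1598, 0.2307]
tcp_rot: [3.141, -0.001, -3.052]
ft_force: [-5.1, 1.8, 4.1]
width: 0.157
finger_force: 40.3
```

Run:
```python
from h import *
rows(*[lid(t) for t in (1.5,1.55)])
S=grab('scene','s5.png')
```

```text
now 16.98 [0.7151 0.1598 0.2307] [ 3.141e+00 -1.000e-03 -3.052e+00] F [-5.1  1.8  4.1] w 0.157 ff 40.3
[ 0.69 -0.06  0.02] [ 0.  -0.1 -0. ]
[-0.04 -0.06  0.19] [ 0.  -0.1 -0. ]
```

View pics/s5.png

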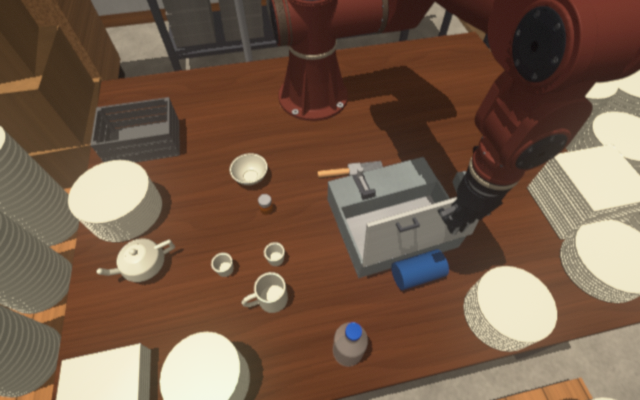

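The lid is nearly upright, with its edge running from (366,235) to (455,205). The chamber is open and both cups are still at (223,265) and (274,254). I'll release the handle and go for the cups.

Request:
send_rows(increments=[0,0,0,0,0,0,0,0,0,0,0,0,0,0,0,0,0,0,0,0,-3,0,0,0,0,0,-6,0,0,0,1,0,-8,0,0,0,6,-1,-9,0,0,0,10,-3,-9,0,0,0], claw=4)

```text
clock: 18.02
position: [0.6169, 0.1205, 0.3202]
tcp_rot: [-3.141, 0.001, -3.052]
ft_force: [1.3, -0.7, 0.8]
width: 0.468
finger_force: 0.0
```

Run:
```python
from h import *
rows((.50,-.22,.30,np.pi))
```

```text
now 18.02 [0.6169 0.1205 0.3202] [-3.141e+00  1.000e-03 -3.052e+00] F [ 1.3 -0.7  0.8] w 0.468 ff 0.0
[ 14.7  -32.86   2.01] [-0.   0.   5.1]
```

Request:
send_rows(increments=[1,-6,1,0,0,0,2,-12,3,0,0,5,3,-18,5,0,0,5,4,-24,7,0,0,5,5,-30,9,0,0,5,5.2,-33.7,10,0,0,5,5.2,-33.7,10,0,0,5,5.2,-33.7,10,0,0,5], claw=8.4)

```text
clock: 19.02
position: [0.596, -0.2193, 0.22]
tcp_rot: [3.141, -0.0, -3.14]
ft_force: [-0.5, 0.9, 0.9]
width: 0.987
finger_force: 0.0
```

```bash
cat >> h.py <<'E'
def whites(im,z,lo=120,reg=None):
    a=im['pixels'].astype(int); m=(a.min(2)>lo).astype(np.uint8)
    n,l,st,c=cv2.connectedComponentsWithStats(m)
    for i in range(1,n):
        if st[i,4]>60:
            p=onz(im,*c[i],z)
            if reg is None or (reg[0]<p[0]<reg[1] and reg[2]<p[1]<reg[3]): print(st[i],c[i].round(1),p.round(4))
E
python3 - <<'E'
from h import *
im=grab('wrist','w6.png')
T=grab('top'); S=grab('scene')
for i in (T,S): print('-');whites(i,.045,reg=(.38,.7,-.42,-.15))
o=rows((.595,-.2241,.030,np.pi))
E
```

```text
-
[397 172  16  17 169] [403.7 180.8] [ 0.5958 -0.3559  0.045 ]
[360 222  12  11 103] [365.8 227.1] [ 0.4411 -0.2297  0.045 ]
-
[264 246  20  16 110] [272.2 256.1] [ 0.6107 -0.2328  0.045 ]
[211 253  21  20 227] [222.5 262.9] [ 0.6024 -0.3566  0.045 ]
[242 272  43  32 514] [268.2 290.7] [ 0.698  -0.2553  0.045 ]
now 19.18 [ 0.5967 -0.2187  0.2206] [-3.141e+00  1.000e-03 -3.139e+00] F [-0.  -0.3  0.4] w 0.983 ff 0.0
[ 0.18 -0.53 19.06] [-0.   0.   0.2]
```

View pics/w6.png

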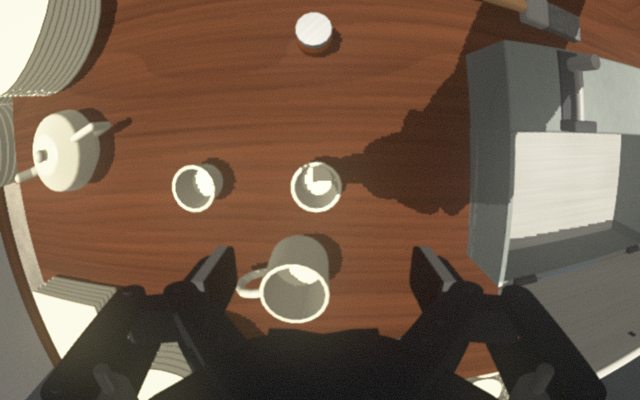

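The wrist view shows cup1's rim centred at (316,187), cup2's rim at (195,188), the mug at (295,285) and the jar at (315,32).

Run:
```python
from h import *
im=grab('wrist')
for uv in ((316,187),(291,187),(341,187),(195,188),(314,30)): print(uv,onz(im,*uv,.055 if uv[1]==30 else .045).round(4))
rows((.594,-.224,.030,np.pi))
```

```text
(316, 187) [ 0.5964 -0.2265  0.045 ]
(291, 187) [ 0.5965 -0.2518  0.045 ]
(341, 187) [ 0.5963 -0.2013  0.045 ]
(195, 188) [ 0.5972 -0.3562  0.045 ]
(314, 30) [ 0.4415 -0.2286  0.055 ]
now 19.23 [ 0.5967 -0.2188  0.2205] [-3.141e+00  1.000e-03 -3.139e+00] F [0.1 0.  0.6] w 0.987 ff 0.0
[ 0.29 -0.51 19.05] [-0.   0.   0.2]
```

Request:
send_rows(increments=[0.1,-0.6,4,0,0,0,0.1,-0.6,9,0,0,0,0.1,-0.6,14,0,0,0,0.1,-0.6,18,0,0,0,0.1,-0.6,19,0,0,0,0.1,-0.6,19,0,0,0])

```text
clock: 19.98
position: [0.5957, -0.2256, 0.0306]
tcp_rot: [-3.141, 0.0, -3.139]
ft_force: [-0.1, -0.1, 0.8]
width: 0.983
finger_force: 0.0
```

Request:
send_rows(increments=[0,0,0,0,0,0,0,0,0,0,0,0,0,0,0,0,0,0,0,0,0,0,0,0,0,0,0,0,0,0,0,0,0,0,0,0], claw=4, squeeze=25)

```text
clock: 20.72
position: [0.5966, -0.2266, 0.0323]
tcp_rot: [-3.14, 0.003, -3.14]
ft_force: [-1.1, 1.0, 8.1]
width: 0.581
finger_force: 25.1
```

Request:
send_rows(increments=[0,0,-2,0,0,0,0,0,-6,0,0,0,0,0,-12,0,0,0,0,0,-18,0,0,0,0,0,-18,0,0,0])

```text
clock: 21.35
position: [0.5978, -0.2274, 0.2179]
tcp_rot: [-3.136, 0.009, -3.14]
ft_force: [0.4, -0.3, -0.9]
width: 0.585
finger_force: 26.3
```

Run:
```python
from h import *
q=box(.045,-.065);print(q, box(.045,.065))
rows((*q,.21,np.pi+.09),(*q,.055,np.pi+.09))
```

```text
[0.60595998 0.04390761] [0.59427577 0.17338146]
now 21.35 [ 0.5978 -0.2274  0.2179] [-3.136  0.009 -3.14 ] F [ 0.4 -0.3 -0.9] w 0.585 ff 26.3
[-0.85 27.13  0.64] [-0.4  0.5 -5.1]
[-0.71 27.23 16.14] [-0.4  0.5 -5.1]
```

Request:
send_rows(increments=[0,5,0.6,0,0,-5,-0.3,10,0.6,0,0,-5,-0.5,15,0.6,0,0,-5,-0.6,20,0.6,0,0,-5,-0.8,25,0.6,0,0,-5,-0.8,27.2,0.6,0,0,-5,-0.8,27.2,0.6,0,0,-5])

```text
clock: 22.22
position: [0.6028, 0.0472, 0.2039]
tcp_rot: [-3.141, -0.0, -3.051]
ft_force: [-0.0, -0.1, -1.3]
width: 0.584
finger_force: 26.5
```

Run:
```python
from h import *
q=box(.045,-.065)
rows((*q,.055,np.pi+.09))
```

```text
now 22.23 [0.6028 0.0472 0.2039] [-3.141 -0.    -3.051] F [-0.  -0.1 -1.3] w 0.584 ff 26.5
[-0.29 -0.36 14.89] [-0. -0.  0.]
```

Request:
send_rows(increments=[-0.2,-0.2,4,0,0,0,-0.2,-0.2,8,0,0,0,-0.2,-0.2,12,0,0,0,-0.2,-0.2,14,0,0,0,-0.2,-0.2,14.7,0,0,0,-0.2,-0.2,14.9,0,0,0,-0.2,-0.2,14.9,0,0,0])

```text
clock: 23.1
position: [0.6062, 0.044, 0.0563]
tcp_rot: [-3.141, 0.002, -3.053]
ft_force: [0.3, -0.0, -0.8]
width: 0.582
finger_force: 26.5
```

Request:
send_rows(increments=[0,0,0.1,0,0,0,0,0,0.3,0,0,0,0,0,0.3,0,0,0])

```text
clock: 23.48
position: [0.6057, 0.0443, 0.0524]
tcp_rot: [-3.141, 0.001, -3.053]
ft_force: [0.6, 0.5, 1.3]
width: 0.585
finger_force: 26.6
```

Request:
send_rows(increments=[0,0,0,0,0,0,0,0,0,0,0,0,0,0,0,0,0,0,0,0,-1,0,0,0,0,0,-5,0,0,0,0,0,-10,0,0,0,0,0,-17,0,0,0,0,0,-17,0,0,0], claw=7)

```text
clock: 24.48
position: [0.6074, 0.044, 0.2283]
tcp_rot: [-3.139, 0.009, -3.053]
ft_force: [0.7, -0.2, 0.6]
width: 0.824
finger_force: 0.0
```

Run:
```python
from h import *
im=grab('wrist','w7.png'); T=grab('top'); whites(T,.045,reg=(.5,.7,-.42,-.3))
rows((.597,-.3565,.22,np.pi))
```

```text
[397 172  16  17 173] [403.8 180.6] [ 0.5963 -0.356   0.045 ]
now 24.57 [0.606  0.0442 0.2237] [-3.141e+00  3.000e-03 -3.053e+00] F [ 0.8  0.2 -1.3] w 0.819 ff 0.0
[  4.45 -39.83   0.39] [-0.   0.2  5.1]
```

View pics/w7.png

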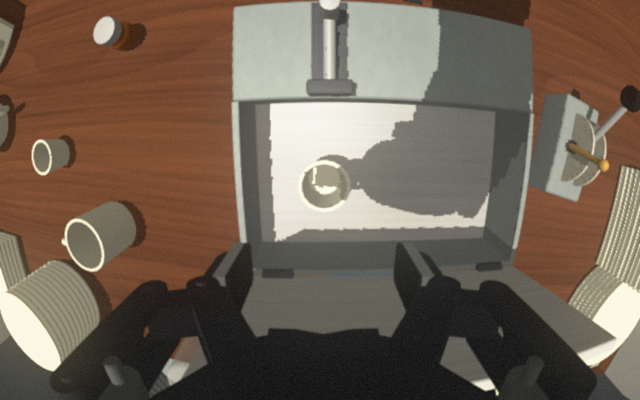

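Cup1 stands upright in the chamber at (326,186), and cup2 is still at (45,155), which puts it at (0.596,-0.356). I'll fetch it now.

Request:
send_rows(increments=[0.6,-6,0,0,0,0,1.3,-12,0,0,0,5,2,-18,0,0,0,5,2.7,-24,0,0,0,5,3.4,-30,0,0,0,5,4,-36,0,0,0,5,4.4,-39.8,0.4,0,0,5,4.4,-39.8,0.4,0,0,5], claw=8.4)

```text
clock: 25.58
position: [0.595, -0.3583, 0.2143]
tcp_rot: [3.139, -0.003, 3.139]
ft_force: [0.4, 0.4, -0.5]
width: 0.985
finger_force: 0.0
```

Run:
```python
from h import *
T=grab('top'); whites(T,.045,reg=(.5,.7,-.42,-.3))
im=grab('wrist'); whites(im,.045,reg=(.5,.7,-.42,-.3)); print(proj(T,(.597,-.356,.045)))
rows((.597,-.356,.030,np.pi))
```

```text
[295 176  51  40 380] [316.6 202.2] [ 0.6089 -0.3632  0.045 ]
[308 176  29  23 391] [322.1 188. ] [ 0.5945 -0.3578  0.045 ]
[403.75592582 180.4119184 ]
now 25.68 [ 0.596  -0.3556  0.2159] [ 3.139e+00 -2.000e-03 -3.141e+00] F [0.1 0.7 0. ] w 0.979 ff 0.0
[-0.14 -0.08 18.59] [ 0.1 -0.1  0.1]
```

Request:
send_rows(increments=[0,-0.1,4,0,0,0,0,-0.1,9,0,0,0,0,-0.1,14,0,0,0,0,-0.1,17.6,0,0,0,0,-0.1,18.6,0,0,0,0,-0.1,18.6,0,0,0])

```text
clock: 26.42
position: [0.5968, -0.3562, 0.0323]
tcp_rot: [3.141, -0.0, -3.139]
ft_force: [-0.0, -0.2, 0.5]
width: 0.982
finger_force: 0.0
```

Request:
send_rows(increments=[0,0,0,0,0,0,0,0,0,0,0,0,0,0,0,0,0,0,0,0,0,0,0,0,0,0,0,0,0,0,0,0,0,0,0,0], claw=4)

```text
clock: 27.18
position: [0.5977, -0.3579, 0.0342]
tcp_rot: [-3.14, 0.003, -3.14]
ft_force: [-1.3, 0.6, 6.0]
width: 0.592
finger_force: 24.9
```

Request:
send_rows(increments=[0,0,-2,0,0,0,0,0,-6,0,0,0,0,0,-12,0,0,0,0,0,-18,0,0,0,0,0,-18,0,0,0])

```text
clock: 27.8
position: [0.5987, -0.3589, 0.2205]
tcp_rot: [-3.134, 0.008, -3.14]
ft_force: [0.3, 0.0, -1.6]
width: 0.59
finger_force: 26.3
```

Run:
```python
from h import *
q=box(.045,.065)
rows((*q,.21,np.pi+.09))
T=grab('top'); a=T['pixels'].astype(int); whites(T,.065,lo=100,reg=(.35,.9,-.42,.2))
```

```text
now 27.8 [ 0.5987 -0.3589  0.2205] [-3.134  0.008 -3.14 ] F [ 0.3  0.  -1.6] w 0.59 ff 26.3
[ 0.37 53.23  0.64] [-0.5  0.5 -5.1]
[319  89  18  17 132] [330.3  98.6] [ 0.8719 -0.1115  0.065 ]
[202 134 101  14 587] [252.3 140.9] [0.7238 0.147  0.065 ]
[361 136  32  23 393] [373.2 147.8] [ 0.7021 -0.254   0.065 ]
[ 216  148   95   85 6093] [263.4 194.6] [0.5427 0.1047 0.065 ]
[254 244  27  12 261] [265.6 249. ] [0.3663 0.0928 0.065 ]
```

Request:
send_rows(increments=[0,6,0.6,0,0,-5,0,12,0.6,0,0,-5,0,18,0.6,0,0,-5,0.1,24,0.6,0,0,-5,0.2,30,0.6,0,0,-5,0.3,36,0.6,0,0,-5,0.3,42,0.6,0,0,-5,0.4,48,0.6,0,0,-5])

```text
clock: 28.85
position: [0.5909, 0.1248, 0.2048]
tcp_rot: [-3.142, -0.002, -3.053]
ft_force: [1.2, 0.1, -1.6]
width: 0.589
finger_force: 26.5
```

Run:
```python
from h import *
rows((*box(.045,.065),.055,np.pi+.09))
```

```text
now 28.85 [0.5909 0.1248 0.2048] [-3.142e+00 -2.000e-03 -3.053e+00] F [ 1.2  0.1 -1.6] w 0.589 ff 26.5
[-0.79  4.81 14.97] [-0.  -0.1 -0.1]
```

Request:
send_rows(increments=[-0.6,4.8,0,0,0,0,-0.6,4.8,0,0,0,0,-0.6,4.8,5,0,0,0,-0.6,4.8,9,0,0,0,-0.6,4.8,12,0,0,0,-0.6,4.8,14,0,0,0,-0.6,4.8,14.7,0,0,0,-0.6,4.8,14.7,0,0,0])

```text
clock: 29.85
position: [0.5939, 0.171, 0.0592]
tcp_rot: [-3.141, 0.0, -3.053]
ft_force: [0.7, 0.5, -0.4]
width: 0.592
finger_force: 26.5
```

Request:
send_rows(increments=[0,0,0.2,0,0,0,0,0,0.4,0,0,0,0,0,0.5,0,0,0,0,0,0.5,0,0,0])

```text
clock: 30.35
position: [0.594, 0.1713, 0.0543]
tcp_rot: [-3.141, 0.001, -3.053]
ft_force: [0.2, 0.1, 2.7]
width: 0.588
finger_force: 26.7
```

Request:
send_rows(increments=[0,0,0,0,0,0,0,0,0,0,0,0,0,0,0,0,0,0,0,0,-1,0,0,0,0,0,-5,0,0,0,0,0,-10,0,0,0,0,0,-16,0,0,0,0,0,-22,0,0,0], claw=7)

```text
clock: 31.35
position: [0.5933, 0.1713, 0.2766]
tcp_rot: [-3.141, 0.001, -3.053]
ft_force: [0.8, 0.1, 0.2]
width: 0.821
finger_force: 0.0
```

Run:
```python
from h import *
im=grab('wrist'); T=grab('top')
cv2.imwrite('pics/w8.png',np.hstack([im['pixels'][:,:,::-1][0:360,60:640][:, :480],cv2.resize(T['pixels'][120:270,200:333,::-1],(319,360))]))
rows(*[lid(t) for t in (1.5,1.55,1.6)])
```

```text
now 31.45 [0.596  0.1715 0.2829] [-3.141  0.012 -3.053] F [ 0.9 -0.   0.3] w 0.821 ff 0.0
[-11.02  -2.28   5.37] [-0.   0.7 -0.1]
[-11.74  -2.28   5.54] [-0.   0.7 -0.1]
[-12.45  -2.28   5.76] [-0.   0.7 -0.1]
```

View pics/w8.png

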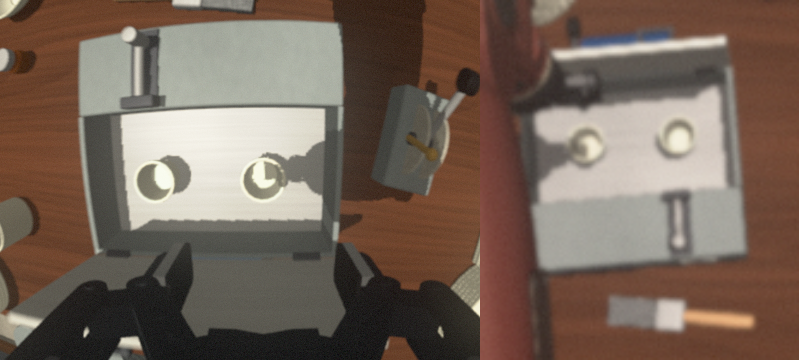

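Both cups stand upright in the chamber, at (154,182) and (263,180) in the left half. I'll re-grip the handle and close the lid back along the same path.

Request:
send_rows(increments=[0,-2.3,-3.5,0,0,0,0,-2.3,-3.5,0,0,0,-5,-2.3,-3.5,0,0,0,-9,-2.3,-3.5,0,0,0,-11.8,-2.3,-3,0,0,0,-11.8,-2.3,-2,0,0,0,-11.8,-2.3,-2,0,0,0], claw=4)

```text
clock: 32.33
position: [0.7122, 0.1591, 0.2924]
tcp_rot: [3.141, -0.002, -3.053]
ft_force: [-0.1, -0.9, 0.1]
width: 0.468
finger_force: 0.0
```

Run:
```python
from h import *
rows((.7155,.1598,.2307,np.pi+BY))
```

```text
now 32.33 [0.7122 0.1591 0.2924] [ 3.141e+00 -2.000e-03 -3.053e+00] F [-0.1 -0.9  0.1] w 0.468 ff 0.0
[-0.35  0.04  6.17] [ 0.  -0.1 -0.1]
```

Request:
send_rows(increments=[-0.3,0,2,0,0,0,-0.3,0,4,0,0,0,-0.3,0,5.5,0,0,0,-0.3,0,6.1,0,0,0,-0.3,0,6.1,0,0,0])

```text
clock: 32.95
position: [0.7157, 0.1592, 0.2337]
tcp_rot: [-3.141, 0.001, -3.053]
ft_force: [-0.7, 0.2, -0.1]
width: 0.47
finger_force: 0.0
```

Request:
send_rows(increments=[0,0,0,0,0,0,0,0,0,0,0,0,0,0,0,0,0,0,0,0,0,0,0,0,0,0,0,0,0,0,0,0,0,0,0,0], claw=0.8, squeeze=40)

```text
clock: 33.7
position: [0.7164, 0.1598, 0.2341]
tcp_rot: [3.141, 0.002, -3.052]
ft_force: [-2.9, 4.1, 6.5]
width: 0.158
finger_force: 40.3
```

Run:
```python
from h import *
rows(*[lid(t,-.003) for t in (1.55,1.45,1.35,1.25,1.15,1.05,.95,.85,.75)])
```

```text
now 33.7 [0.7164 0.1598 0.2341] [ 3.141e+00  2.000e-03 -3.052e+00] F [-2.9  4.1  6.5] w 0.158 ff 40.3
[ 0.09 -0.05  0.33] [ 0.   0.1 -0. ]
[ 1.54 -0.05  0.03] [ 0.   0.1 -0. ]
[ 3.02 -0.05 -0.12] [ 0.   0.1 -0. ]
[ 4.5  -0.05 -0.13] [ 0.   0.1 -0. ]
[ 5.98 -0.05  0.01] [ 0.   0.1 -0. ]
[ 7.44 -0.06  0.3 ] [ 0.   0.1 -0. ]
[ 8.86 -0.06  0.74] [ 0.   0.1 -0. ]
[10.23 -0.06  1.31] [ 0.   0.1 -0. ]
[11.53 -0.06  2.02] [ 0.   0.1 -0. ]
```

Request:
send_rows(increments=[1.5,0,-0.3,0,0,0,2.9,0,-0.4,0,0,0,4.4,0,-0.4,0,0,0,5.9,0,-0.3,0,0,0,7.4,0,0,0,0,0,8.8,0,0.4,0,0,0,10.1,0,1,0,0,0,11.4,0,1.7,0,0,0])

```text
clock: 34.7
position: [0.6038, 0.1493, 0.2177]
tcp_rot: [3.141, 0.005, -3.053]
ft_force: [1.8, 2.5, 5.4]
width: 0.153
finger_force: 41.7
```

Run:
```python
from h import *
rows(*[lid(t,-.003) for t in (.75,.65,.55,.45,.35,.25,.15,.05,0)])
```

```text
now 34.7 [0.6038 0.1493 0.2177] [ 3.141  0.005 -3.053] F [1.8 2.5 5.4] w 0.153 ff 41.7
[ 0.22 -0.01  0.4 ] [ 0.   0.3 -0.1]
[ 1.45 -0.01  1.22] [ 0.   0.3 -0.1]
[ 2.59 -0.01  2.17] [ 0.   0.3 -0.1]
[ 3.63 -0.02  3.23] [ 0.   0.3 -0.1]
[ 4.56 -0.02  4.39] [ 0.   0.3 -0.1]
[ 5.37 -0.02  5.63] [ 0.   0.3 -0.1]
[ 6.05 -0.02  6.95] [ 0.   0.3 -0.1]
[ 6.6  -0.02  8.33] [ 0.   0.3 -0.1]
[ 6.82 -0.02  9.04] [ 0.   0.3 -0.1]
```

Request:
send_rows(increments=[1.4,0,1.1,0,0,0,2.5,0,2,0,0,0,3.5,0,3.1,0,0,0,4.4,0,4.2,0,0,0,5.2,0,5.5,0,0,0,5.9,0,6.8,0,0,0,6.5,0,8.2,0,0,0,6.8,0,9,0,0,0])

```text
clock: 35.7
position: [0.5378, 0.1431, 0.1324]
tcp_rot: [-3.141, 0.009, -3.052]
ft_force: [-13.7, -2.1, 68.1]
width: 0.155
finger_force: 53.7
```

Request:
send_rows(increments=[0,0,0.2,0,0,0,0,0,0.3,0,0,0,0,0,0.3,0,0,0])

```text
clock: 36.08
position: [0.538, 0.1431, 0.1323]
tcp_rot: [-3.14, 0.01, -3.052]
ft_force: [-20.7, -0.3, 61.6]
width: 0.149
finger_force: 53.1
```

Request:
send_rows(increments=[0,0,-0.3,0,0,0,0,0,-0.3,0,0,0,0,0,-0.3,0,0,0,0,0,-0.3,0,0,0,0,0,-4,0,0,0,0,0,-9,0,0,0,0,0,-12,0,0,0,0,0,-12,0,0,0], claw=4)

```text
clock: 37.08
position: [0.5361, 0.143, 0.2452]
tcp_rot: [-3.141, 0.004, -3.053]
ft_force: [-0.0, -0.1, -0.2]
width: 0.468
finger_force: 0.0
```

Run:
```python
from h import *
q=box(-.115,-.061)
rows((*q,.25,np.pi+.09))
im=grab('wrist')
cv2.imwrite('pics/w9.png',im['pixels'][:,:,::-1])
```

```text
now 37.08 [0.5361 0.143  0.2452] [-3.141  0.004 -3.053] F [-0.  -0.1 -0.2] w 0.468 ff 0.0
[  9.92 -10.11  -0.51] [-0.   0.2 -0.1]
```

View pics/w9.png

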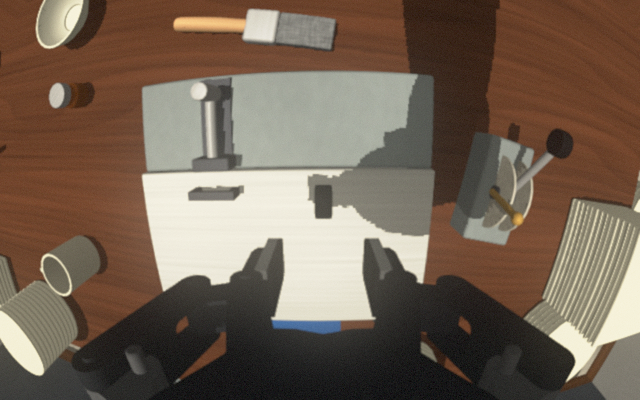

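The lid is shut flush against the deck edge. The bolt knob at (205,92) is drawn back, and the lever and index are unchanged. Next I'll push the bolt home with closed fingers.

Run:
```python
from h import *
for x in (-.148,-.125,-.087,-.08): rows((*box(x,-.0605),.122,np.pi+.09))
```

```text
now 37.12 [0.5354 0.1429 0.2433] [-3.141e+00  1.000e-03 -3.053e+00] F [-0.3 -0.  -1. ] w 0.464 ff 0.0
[ 13.17 -10.06  12.11] [-0.   0.1 -0.1]
now 37.12 [0.5354 0.1429 0.2433] [-3.141e+00  1.000e-03 -3.053e+00] F [-0.3 -0.  -1. ] w 0.464 ff 0.0
[ 10.87 -10.06  12.11] [-0.   0.1 -0.1]
now 37.12 [0.5354 0.1429 0.2433] [-3.141e+00  1.000e-03 -3.053e+00] F [-0.3 -0.  -1. ] w 0.464 ff 0.0
[  7.07 -10.05  12.12] [-0.   0.1 -0.1]
now 37.12 [0.5354 0.1429 0.2433] [-3.141e+00  1.000e-03 -3.053e+00] F [-0.3 -0.  -1. ] w 0.464 ff 0.0
[  6.37 -10.05  12.12] [-0.   0.1 -0.1]
```

Request:
send_rows(increments=[5,-4,0,0,0,0,9,-8,0,0,0,0,13.2,-10.1,0,0,0,0,13.2,-10.1,3,0,0,0,13.2,-10.1,8,0,0,0,13.2,-10.1,12,0,0,0,13.2,-10.1,12,0,0,0,13.2,-10.1,12,0,0,0], claw=0)

```text
clock: 38.12
position: [0.4126, 0.0306, 0.1237]
tcp_rot: [-3.141, 0.0, -3.053]
ft_force: [0.5, 0.2, 0.4]
width: 0.002
finger_force: 0.0
```

Request:
send_rows(increments=[-0.8,0,0,0,0,0,-1.6,0,0,0,0,0,-2.4,0,0,0,0,0,-3.2,0,0,0,0,0,-4,0,0,0,0,0,-4.8,0,0,0,0,0,-5.3,0,0,0,0,0,-5.5,0,0,0,0,0])

```text
clock: 39.12
position: [0.4673, 0.0356, 0.1227]
tcp_rot: [3.142, -0.0, -3.053]
ft_force: [-2.4, 0.7, 1.3]
width: 0.001
finger_force: 1.0
```

Request:
send_rows(increments=[-0.2,0,0,0,0,0,-0.4,0,0,0,0,0,-0.6,0,0,0,0,0,-0.8,0,0,0,0,0,-0.8,0,0,0,0,0])

```text
clock: 39.75
position: [0.4738, 0.0362, 0.1227]
tcp_rot: [-3.141, -0.003, -3.053]
ft_force: [-11.2, -1.1, 6.2]
width: -0.002
finger_force: 5.5
```

Request:
send_rows(increments=[-0.1,0,0,0,0,0,-0.2,0,0,0,0,0,-0.3,0,0,0,0,0,-0.3,0,0,0,0,0])

```text
clock: 40.25
position: [0.4741, 0.0363, 0.1226]
tcp_rot: [-3.141, -0.009, -3.053]
ft_force: [-27.8, -3.5, 17.0]
width: 0.003
finger_force: 14.0
```

Request:
send_rows(increments=[1,0,0,0,0,0,2,0,0,0,0,0,2,0,-5,0,0,0,2,0,-10,0,0,0,2,0,-12,0,0,0,2,5,-12,0,0,0,1,10,-12,0,0,0,0,15,-12,0,0,0], claw=4)

```text
clock: 41.25
position: [0.465, 0.1873, 0.2433]
tcp_rot: [-3.142, 0.002, -3.053]
ft_force: [1.2, -1.2, 0.4]
width: 0.469
finger_force: 0.0
```

Run:
```python
from h import *
p=lev(0)
rows((*p[:2],.22,np.pi-.111),(*p[:2],.135,np.pi-.111))
```

```text
now 41.25 [0.465  0.1873 0.2433] [-3.142e+00  2.000e-03 -3.053e+00] F [ 1.2 -1.2  0.4] w 0.469 ff 0.0
[-0.86 18.04  2.33] [ 0.   0.1 11.4]
[-0.85 18.04 10.83] [ 0.   0.1 11.4]
```

Request:
send_rows(increments=[-0.3,6,0,0,0,5,-0.6,12,0,0,0,10,-0.9,18,1,0,0,11.4,-0.9,18,2,0,0,11.4,-0.9,18,2,0,0,11.4])

```text
clock: 41.88
position: [0.4574, 0.3656, 0.2219]
tcp_rot: [-3.141, -0.001, 3.032]
ft_force: [-1.0, -0.4, 0.4]
width: 0.469
finger_force: 0.0
```

Run:
```python
from h import *
p=lev(0)
rows((*p[:2],.135,np.pi-.111))
```

```text
now 41.88 [0.4574 0.3656 0.2219] [-3.141e+00 -1.000e-03  3.032e+00] F [-1.  -0.4  0.4] w 0.469 ff 0.0
[-0.03  0.23  8.69] [-0.1 -0.1  0.1]
```

Request:
send_rows(increments=[0,0.1,3,0,0,0,0,0.1,6,0,0,0,0,0.1,8.5,0,0,0,0,0.1,8.5,0,0,0])

```text
clock: 42.38
position: [0.4575, 0.3652, 0.1367]
tcp_rot: [-3.14, -0.002, 3.03]
ft_force: [0.0, 0.5, 0.7]
width: 0.468
finger_force: 0.0
```

Request:
send_rows(increments=[0,0,0,0,0,0,0,0,0,0,0,0,0,0,0,0,0,0,0,0,0,0,0,0,0,0,0,0,0,0,0,0,0,0,0,0], claw=1, squeeze=30)

```text
clock: 43.12
position: [0.4591, 0.3674, 0.1399]
tcp_rot: [3.14, 0.003, 3.031]
ft_force: [0.5, -0.6, 7.4]
width: 0.177
finger_force: 35.4
```

Run:
```python
from h import *
rows(*[(*(lev(a)+[0,0,.006]),np.pi-.111) for a in (0,.15,.3,.45,.6,.75,.9,1.0)])
```

```text
now 43.12 [0.4591 0.3674 0.1399] [3.140e+00 3.000e-03 3.031e+00] F [ 0.5 -0.6  7.4] w 0.177 ff 35.4
[0.13 0.03 0.42] [0.1 0.2 0. ]
[-0.99  0.03 -0.57] [0.1 0.2 0. ]
[-2.25  0.03 -1.38] [0.1 0.2 0. ]
[-3.62  0.03 -1.99] [0.1 0.2 0. ]
[-5.06  0.03 -2.4 ] [0.1 0.2 0. ]
[-6.55  0.03 -2.58] [0.1 0.2 0. ]
[-8.05  0.03 -2.54] [0.1 0.2 0. ]
[-9.04  0.03 -2.39] [0.1 0.2 0. ]
```

Request:
send_rows(increments=[-1.1,0,-1,0,0,0,-2.4,0,-1.8,0,0,0,-3.7,0,-2.4,0,0,0,-5.2,0,-2.8,0,0,0,-6.7,0,-3,0,0,0,-8.2,0,-2.9,0,0,0,-9.1,0,-2.8,0,0,0,-9.1,0,-2.8,0,0,0])

```text
clock: 44.12
position: [0.5491, 0.357, 0.1661]
tcp_rot: [3.141, 0.001, 3.031]
ft_force: [0.3, 0.3, 0.8]
width: 0.175
finger_force: 30.0
```

Request:
send_rows(increments=[0,0,0,0,0,0,0,0,0,0,0,0,0,0,0,0,0,0,0,0,-3,0,0,0,0,0,-7,0,0,0,3,0,-12,0,0,0,8,0,-14,0,0,0,8,0,-14,0,0,0], claw=4)

```text
clock: 45.12
position: [0.4672, 0.3669, 0.3093]
tcp_rot: [3.139, 0.004, 3.034]
ft_force: [-0.2, -0.2, -0.1]
width: 0.468
finger_force: 0.0
```

Run:
```python
from h import *
T=grab('top');S=grab('scene')
o=rows((.5,.3,.3,3))
for n,im,c in (('T',T,(170,165,215,225)),('S',S,(462,150,512,190))):
    x0,y0,x1,y1=c; a=im['pixels'][y0:y1,x0:x1].astype(int)
    m=(a.max(2)<50).astype(np.uint8); k,l,st,ce=cv2.connectedComponentsWithStats(m)
    for i in range(1,k):
        if st[i,4]>8: print(n,'dark',st[i],(ce[i]+[x0,y0]).round(1))
    h=cv2.cvtColor(im['pixels'][y0:y1,x0:x1],cv2.COLOR_RGB2HSV); g=(h[...,0]>14)&(h[...,0]<32)&(h[...,1]>110)&(h[...,2]>90); v,u=np.nonzero(g); print(n,'gold',len(u),u.mean()+x0,v.mean()+y0)
    for k in (.9,1.0,1.1): print(k,proj(im,lev(k)).round(1))
```

```text
now 45.23 [0.4689 0.366  0.306 ] [3.141e+00 1.000e-03 3.032e+00] F [-0.3  0.2 -0.1] w 0.473 ff 0.0
[-3.81 -6.22  0.6 ] [0.  0.1 1.8]
T gold 9 187.55555555555554 192.88888888888889
0.9 [176.5 190.2]
1.0 [177.2 187.2]
1.1 [178.  184.2]
S dark [25 10 10 11 89] [491.4 165.3]
S gold 43 476.1162790697674 180.0
0.9 [492.1 166.5]
1.0 [493.3 169.9]
1.1 [494.3 173.5]
```

Run:
```python
from h import *
T0,S0=load('ts'); S=grab('scene');T=grab('top')
def ang(p):
    d=p[:2]-C; x=d@[np.cos(CY),np.sin(CY)];y=d@[-np.sin(CY),np.cos(CY)]; print(p.round(4),'y',y.round(4),'r',np.hypot(x,p[2]-.06).round(4),'ang',(.8+np.arctan2(x,p[2]-.06)).round(3))
for th in (40,50,60,70):
  for n,im,(x0,y0,x1,y1) in (('S0',S0,(480,150,512,190)),('S',S,(480,150,512,190)),('T0',T0,(170,175,184,192)),('T',T,(170,175,184,202))):
    a=im['pixels'][y0:y1,x0:x1].astype(int); m=(a.max(2)<th).astype(np.uint8); k,l,st,ce=cv2.connectedComponentsWithStats(m)
    for i in range(1,k):
        if st[i,4]>8: print(th,n,st[i],(ce[i]+[x0,y0]).round(1))
# ray of scene on lever plane y=.0045
nrm=np.array([-np.sin(CY),np.cos(CY),0]); P0=np.array([*loc(C,CY,0,.0045),.06])
for im,uv in ((S,(491.4,165.3)),):
    p,d=ray(im,*uv); ang(p+d*((P0-p)@nrm)/(d@nrm))
for n,im,(x0,y0,x1,y1) in (('T0',T0,(170,178,185,200)),('T',T,(170,178,185,200))): print(n);print(im['pixels'][y0:y1,x0:x1].max(2))
```

```text
50 S0 [10 20  8  8 39] [492.8 173.7]
50 S [ 7 11 10 10 86] [491.3 165.3]
60 S0 [10 19  9  9 77] [493.9 173.1]
60 S [11  0  7  5 11] [493.6 151.8]
60 S [19  0  7  3  9] [501.7 150.7]
60 S [  5   8  14  15 142] [491.6 165.1]
60 T0 [ 7  8  3  6 11] [178.  185.5]
60 T [ 4 14  5  7 29] [176.1 192. ]
70 S0 [ 9 18 11 11 93] [493.7 173.2]
70 S [  0   0  32  35 933] [496.9 164.7]
70 T0 [ 5  7  6  7 37] [177.7 185.2]
70 T [ 3 13  7  8 45] [176.2 192. ]
[0.5346 0.3593 0.1588] y 0.0045 r 0.0989 ang 0.856
T0
[[119 122 124 120 117 120 120 121 121 120 120 125 127 124 120]
 [120 120 122 120 121 116 115 113 115 117 122 131 134 134 129]
 [123 118 118 117 115 106 101  94  97 103 116 128 143 147 142]
 [117 117 120 116 109  94  81  75  76  85  92 124 145 155 157]
 [117 118 117 112 102  81  67  66  66  66  79 103 139 155 158]
 [118 116 117 111  96  74  65  59  60  57  65  96 133 153 159]
 [115 116 116 104  87  72  68  59  59  63  61  92 133 149 154]
 [115 113 113 107  90  63  63  60  58  61  66  92 127 148 148]
 [118 113 112 108  88  68  64  62  58  58  62  84 120 134 133]
 [116 112 115 107  89  69  62  5
[... 1476 characters left out ...]
9 120]
 [117 113 105  86  70  58  58  53  61  85 121 137 133 122 122]
 [113 107 100  78  60  59  54  55  54  76 107 129 127 120 123]
 [111 108  90  71  59  59  56  55  55  66  96 118 115 115 123]
 [113 109  91  68  59  56  55  57  52  63  87 105 111 116 129]
 [112 105  87  68  55  55  49  53  50  60  77  97 108 114 128]
 [110 101  88  67  54  55  57  49  55  62  83  95 108 116 131]
 [106 105  94  77  67  64  58  55  60  67  83  95 101 110 122]
 [106 109 100  92  87  80  78  74  79  81  88  93  96 101 113]
 [109 109 106 107 102 101  95  89  90  95  91  89  89  93  96]
 [109 110 107 109 110 105 107 101 101  98  94  85  82  81  91]
 [105 110 108 108 108 107 105 102 103  99  93  87  80  79  87]]
```

Run:
```python
from h import *
for x in (-.036,-.018,-.004): rows((*loc(C,CY,x,.0045),.164,np.pi-.111))
```

```text
now 45.33 [0.4693 0.3655 0.3046] [-3.141e+00 -1.000e-03  3.031e+00] F [ 0.3 -0.1 -0.6] w 0.472 ff 0.0
[-2.42  0.12 14.06] [-0.1 -0.1  0. ]
now 45.33 [0.4693 0.3655 0.3046] [-3.141e+00 -1.000e-03  3.031e+00] F [ 0.3 -0.1 -0.6] w 0.472 ff 0.0
[-4.22  0.12 14.06] [-0.1 -0.1  0. ]
now 45.33 [0.4693 0.3655 0.3046] [-3.141e+00 -1.000e-03  3.031e+00] F [ 0.3 -0.1 -0.6] w 0.472 ff 0.0
[-5.62  0.12 14.06] [-0.1 -0.1  0. ]
```

Request:
send_rows(increments=[-2.4,0.1,0,0,0,0,-2.4,0.1,4,0,0,0,-2.4,0.1,8,0,0,0,-2.4,0.1,12,0,0,0,-2.4,0.1,14,0,0,0,-2.4,0.1,14,0,0,0,-2.4,0.1,14,0,0,0], claw=0)

```text
clock: 46.2
position: [0.4938, 0.3644, 0.1674]
tcp_rot: [3.141, 0.002, 3.031]
ft_force: [-0.4, 0.8, 0.6]
width: 0.001
finger_force: 0.0
```

Run:
```python
from h import *
rows((*loc(C,CY,-.004,.0045),.164,np.pi-.111))
```

```text
now 46.2 [0.4938 0.3644 0.1674] [3.141e+00 2.000e-03 3.031e+00] F [-0.4  0.8  0.6] w 0.001 ff 0.0
[-3.16 -0.06  0.35] [0.1 0.1 0. ]
```

Request:
send_rows(increments=[-0.7,0,0.2,0,0,0,-1.4,0,0.2,0,0,0,-2,0,0.2,0,0,0,-2.5,0,0.2,0,0,0,-2.9,0,0.2,0,0,0,-3.1,0,0.2,0,0,0,-3.1,0,0.2,0,0,0])

```text
clock: 47.08
position: [0.5239, 0.3607, 0.1637]
tcp_rot: [-3.141, 0.0, 3.031]
ft_force: [0.6, -0.7, 0.5]
width: -0.002
finger_force: 0.0
```

Request:
send_rows(increments=[2,0,0,0,0,0,4,0,-4,0,0,0,6,0,-9,0,0,0,7,0,-14,0,0,0,7,0,-14,0,0,0])

```text
clock: 47.7
position: [0.4551, 0.3693, 0.3088]
tcp_rot: [3.138, 0.007, 3.032]
ft_force: [1.1, -0.2, -0.4]
width: 0.002
finger_force: 0.0
```

```bash
cat > lv.py <<'E'
from h import *
S=grab('scene');T=grab('top')
def dark(im,x0,y0,x1,y1,th):
    a=im['pixels'][y0:y1,x0:x1].astype(int); m=(a.max(2)<th).astype(np.uint8); k,l,st,ce=cv2.connectedComponentsWithStats(m)
    i=1+np.argmax(st[1:,4]); print(st[i],(ce[i]+[x0,y0]).round(1)); return ce[i]+[x0,y0]
def ang(p):
    d=p[:2]-C; x=d@[np.cos(CY),np.sin(CY)];y=d@[-np.sin(CY),np.cos(CY)]; print(p.round(4),'y',y.round(4),'r',np.hypot(x,p[2]-.06).round(4),'ang',(.8+np.arctan2(x,p[2]-.06)).round(3))
s=dark(S,480,154,512,190,50);t=dark(T,170,175,184,202,70)
ang(tri([ray(S,*s),ray(T,*t)]))
nrm=np.array([-np.sin(CY),np.cos(CY),0]); P0=np.array([*loc(C,CY,0,.0045),.06])
for im,uv in ((S,s),(T,t)):
    p,d=ray(im,*uv); ang(p+d*((P0-p)@nrm)/(d@nrm))
rows((.5,.3,.3,3))
E
python3 lv.py
```

```text
[ 8 12 11 10 85] [492.9 170.3]
[ 4  9  7  8 41] [177.3 187.4]
[0.5484 0.358  0.1555] y 0.0048 r 0.0975 ang 1.0
[0.5485 0.3577 0.1557] y 0.0045 r 0.0977 ang 1.001
[0.5482 0.3577 0.1565] y 0.0045 r 0.0984 ang 0.997
now 47.8 [0.4545 0.3686 0.304 ] [3.141e+00 1.000e-03 3.031e+00] F [0.5 0.3 0.3] w -0.001 ff 0.0
[-5.28 -6.32  0.4 ] [0.  0.1 1.8]
```

```bash
python3 -c "
from station import manip; print(manip.sign_off())"
```

```text
the job is handed in; nothing more can be done
None
```

I handed the job in at about 48 s. Both cups stand upright in the chamber, the lid is shut, the bolt is pushed to its stop, and the fan lever measures 1.00 rad against about 1.005 for the index.

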